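# Gauge the height of a gel comb

### The job

Nobody knows how high this comb now stands over the gel tray. Slide the gauge leaves under it along the tray bed, thinnest first and one at a time, each right in past its sloped nose, until you feel the first one bind, and leave that one lying there flat under the comb as the reading. Lay each leaf that goes in loose down flat on the bare bench, off the mat and the tray, leave the thicker ones where they lie, ease the leaves in gently so that none jacks up or jams the comb, do not touch the comb with the gripper, and leave the other things on the bench alone.

Things in the scene. Friction and masses are not known exactly. Their poses are not given: they have to be found in the camera images.
- rig: grey levelling plate on screw feet, fixed, carrying a clear gel tray with a white comb across it. Origin on the bench (z = 0) straight below the middle of the comb; +x is the way a leaf slides in, from the tray's open end nearest the robot; y runs along the comb, z up. The plate spans x -115 to 190 mm, y +-110 mm, its top 34 mm above the bench
- tray_mouth (a point): middle of the tray's open near end, on the tray bed; axes as rig. The bed is flat, 40 mm above the bench, 260 mm long in x (from 100 mm before the comb to 160 mm beyond it); clear side walls stand 80 mm either side of the middle, 35 mm above the bed; the ends are open
- comb_foot (a point): point on the tray bed straight below the middle of the comb (white plate 3 mm thick, 150 mm long); axes as rig. The comb's lower edge is 2.8 to 7.6 mm above the bed, level. The comb, about 0.55 kg, rests by its weight in upright guides: a leaf thicker than the gap, slid in nose first, drags under its edge with about 4 to 9 N and lifts it; a thinner one slides free
- bar_mid (a point): nominal middle of the comb's steel bar (204 mm along y, 12 mm thick), 60 mm above the tray bed; axes as rig. The bar's top is about 105 to 111 mm above the bench; at its ends over the tray walls are two brass thumbscrews, up to 122 mm high, between white guide posts
- mat: black rubber liner, 160 mm (x) by 345 mm (y), 2 mm thick, fixed; origin at the centre of its underside. Four gauge leaves lie flat on it side by side, about 85 mm apart, noses to its +x side (away from the robot), in order of thickness: thinnest at the +y end next to the tray, thickest at the -y end
- leaf4: gauge leaf of 4 mm grey plastic, one hole in its top; 130 mm long (x), 34 wide (y), about 50 g. Origin: centre of its underside, +x to its nose, z up. The last 24 mm slope down to a nose 1.5 mm thick; the rest is 4 mm thick. At the tail an upright finger tab, 16 mm (x) by 28 mm (y), centred at x = -55 mm, top 45 mm above the underside. All four leaves have this outline
- leaf4_nose (a point): middle of the nose edge of the 4 mm leaf, on its underside; axes as the leaf
- leaf6: gauge leaf of 6 mm grey plastic, two holes in its top; 130 mm long (x), 34 wide (y), about 50 g. Origin: centre of its underside, +x to its nose, z up. The last 24 mm slope down to a nose 1.5 mm thick; the rest is 6 mm thick. At the tail an upright finger tab, 16 mm (x) by 28 mm (y), centred at x = -55 mm, top 45 mm above the underside. All four leaves have this outline
- leaf6_nose (a point): middle of the nose edge of the 6 mm leaf, on its underside; axes as the leaf
- leaf8: gauge leaf of 8 mm grey plastic, three holes in its top; 130 mm long (x), 34 wide (y), about 50 g. Origin: centre of its underside, +x to its nose, z up. The last 24 mm slope down to a nose 1.5 mm thick; the rest is 8 mm thick. At the tail an upright finger tab, 16 mm (x) by 28 mm (y), centred at x = -55 mm, top 45 mm above the underside. All four leaves have this outline
- leaf8_nose (a point): middle of the nose edge of the 8 mm leaf, on its underside; axes as the leaf
- leaf10: gauge leaf of 10 mm grey plastic, four holes in its top; 130 mm long (x), 34 wide (y), about 50 g. Origin: centre of its underside, +x to its nose, z up. The last 24 mm slope down to a nose 1.5 mm thick; the rest is 10 mm thick. At the tail an upright finger tab, 16 mm (x) by 28 mm (y), centred at x = -55 mm, top 45 mm above the underside. All four leaves have this outline
- leaf10_nose (a point): middle of the nose edge of the 10 mm leaf, on its underside; axes as the leaf
- reagent: amber reagent bottle with a white cap, 64 mm across, 150 mm tall, standing left of the tray; origin at the centre of its foot
- tipbox: grey pipette tip box with a clear lid, 122 x 87 x 72 mm, standing left of the tray nearer the robot; origin at the centre of its underside
- beaker: glass beaker 70 mm across, 90 mm tall, beyond the thick-leaf end of the mat; origin at the centre of its foot
There are look-alikes about, which are no part of the job. Leave any brown or orange look-alike of the leaf6 alone. Leave any red look-alike of the leaf8 alone.

How it is judged:
By the outcome, as a careful person would: the job done as asked, in the order asked, and still so for the second after the job is handed in, with the robot touching nothing.
It also fails if it takes over 72 s, if anything falls off the work surface, if the arm or the gripper's body presses on something with over 40 N, if the wrist force passes 120 N, or if a joint passes its speed limit or range.

### The arm

A 6-joint arm with a two-finger parallel gripper is mounted at the origin on the work surface. World frame = base frame: x ahead of the robot, y to its left, z up, the work surface at z = 0. Lengths are in mm, angles in rad, forces in N, time in s.
With the tool pointing down it reaches from about 350 to 975 mm from the base axis. Payload 7.1 kg.
Tool frame: the origin (TCP) lies midway between the tips of the shut fingers; the grasp point (between the pads) lies ctrl.grip_point_offset behind it (ctrl.grip_point_offset is the distance from the TCP to the grasp point, in mm); z points along the fingers, y is the line along which they close (so a half turn about z gives the same grasp; the last joint's range is limited). The gripper opens to 88 mm and grips with 3 to 60 N. Pads are 20 mm wide; open, the fingers measure 115 mm over their backs; the gripper's body (75 mm by 178 mm) begins 61 mm behind the grasp point.
Start: joints at [-1.201, 0.423, 1.63, -0, 1.089, -0.019], TCP at [236.94, -578.329, 222.675] pointing down, gripper open.
Joint ranges: [-3, 3], [-0.9, 2.11], [0.09, 2.58], [-1.31, 4.45], [0.11, 2.69], [-2.54, 2.54]. Speed limits (rad/s): [2.39, 2.39, 3.01, 3.14, 3.14, 3.14].

### API

Orientations are given as a rotation vector (axis times angle).
In Python, from workcell import ctrl gives the robot as it stands.
- The arm moves only by the tool apply_moves, never from a script. Its argument "targets" is a list of rows, each an object of numbers: "tx", "ty", "tz": the shift along the world's x, y, z in m; "spin": the turn about the world's z in degrees. In form: [{"tx": .., "ty": .., "tz": .., "spin": ..}, ...]. A call has exactly 8 rows; each row is the pose to reach, as a shift and turn from the pose commanded when the call began; what a row does not reach only later rows make up. A row lasts 1/10 s, in which the tool goes at most 50 mm and 8.59 degrees, less where a joint would pass 70% of its speed; a pose out of reach is approached as far as the arm can. A call with a gripper value outside its range is refused whole. "gripper" is the closure, from -1 (fully open) to 1 (shut), set as the call begins (left out, the last holds). The fingers move at their own pace and stop on an object; the grip force is fixed at half the most. Time passes only in rows, so rows that repeat a pose let the fingers close, or fill a call up. It gives the time, the measured TCP pose, the force, the opening and the grip force at its end, in the units of the state.
- ctrl.get_obs(): the state, without advancing time (a new reading comes with each control period).
- ctrl.get_image(name): name is "side" or "top"; returns the picture (400x640x3 uint8, red, green, blue); there is no depth.
- ctrl.get_calibration(name): a dict with "fov_y" (degrees; the focal length in pixels is half the picture's height over the tangent of half this angle, whatever the lens; pixels are square), "cx", "cy" (the principal point, pixels), "dist" ([k1, k2, p1, p2, k3] as OpenCV has them; the pictures are not rectified), "rvec" (rotation vector, rad) and "tvec" (3), from world to camera coordinates, as OpenCV has them. Camera axes: x right, y down, z forward; pixel columns grow to the right and rows downward; lengths in mm; the calibration is good to about 2 mm. A picture is of the moment at which its call begins. get_calibration takes no time and is no camera call.
- ctrl.close_job(): hands the job in; it is judged then, once.
Trained networks look in the newest picture that a camera, given by its name, has taken for a name from the list of things; names that differ only in an ending like _2 or _b are one class to them, and where a whole thing is asked for, a point or a joint stands for the part that bears it (a point fixed in the world has none). Each returns a list of dicts, best first, with "score" (0 to 1); they miss things now and then, are a little off and sometimes report something else, mostly with a low value. They report only what shows in the picture. A call takes as long as a camera call. They do not tell look-alikes from the thing itself.
- ctrl.outline_of(name, camera): "pixels" (400x640 bool, what is visible of it) and "box" ([left, top, right, bottom] in pixels, round what is visible of it).
- ctrl.pinpoint(name, camera): "uv" ([column, row] in pixels: a listed point, or the origin of a listed thing).
The state is a dict: "t": time; "qpos": joint angles; "qvel": joint speeds; "joint_torque": joint torques, N m; "ee_pos": TCP position; "orientation": TCP orientation; "ft_force": force on the tool from outside, world axes, zero at the start; "moment": the same for the moment, N m; "width": finger opening in mm; "grasp_force": force on a finger pad.
Only numpy, scipy, OpenCV 4.12 (cv2) and the standard library are available. Lean on these libraries where they do the work, as an engineer would, in place of code of your own. Each camera call takes 0.05 s, during which the arm holds its last target. There are 200 camera calls.

## Working session

There is one attempt and no reset: what is moved stays moved. The work goes in short steps, Python scripts to look and compute and a tool call to move; the robot and the scene stay as the last step left them, time stands still between calls to the robot, and variables do not carry over. Pictures are saved under pics/ and viewed, at most 10 in all, crops included, and the job is handed in when it is done.

Besides the shell and the picture viewer there is one more tool, called after ">>>" as name(argument=value, ...) on one line, values as JSON. apply_moves: Moves the arm, as the interface text tells. Its arguments: {"type":"object","properties":{"targets":{"type":"array"},"gripper":{"type":"number"}},"required":["targets"]}

```bash
mkdir -p pics; cat > h.py <<'E'
import numpy as np, cv2
from workcell import ctrl
def cal(n):
    c=ctrl.get_calibration(n); f=200/np.tan(np.radians(c["fov_y"])/2)
    K=np.array([[f,0,c["cx"]],[0,f,c["cy"]],[0,0,1.]]); R=cv2.Rodrigues(np.array(c["rvec"],float))[0]
    return K,np.array(c["dist"],float),R,np.array(c["tvec"],float)
def ray(n,uv):
    K,d,R,t=cal(n); p=cv2.undistortPoints(np.array([[uv]],float),K,d)[0,0]
    return -R.T@t, R.T@np.array([p[0],p[1],1.])
def at_z(n,uv,z):
    o,v=ray(n,uv); return o+v*(z-o[2])/v[2]
def proj(n,P):
    K,d,R,t=cal(n); return cv2.projectPoints(np.array(P,float).reshape(-1,1,3),cv2.Rodrigues(R)[0],t,K,d)[0][:,0]
def snap(n,f):
    im=ctrl.get_image(n); cv2.imwrite("pics/"+f,cv2.cvtColor(im,cv2.COLOR_RGB2BGR)); return im
E
python3 - <<'E'
from h import *
snap("top","t0.png");snap("side","s0.png")
Z=dict(rig=0,tray_mouth=40,comb_foot=40,bar_mid=100,mat=0,leaf4=2,leaf4_nose=2,leaf6=2,leaf6_nose=2,leaf8=2,leaf8_nose=2,leaf10=2,leaf10_nose=2,reagent=0,tipbox=0,beaker=0)
for n,z in Z.items():
  for c in("top","side"):
    for r in ctrl.pinpoint(n,c)[:3]: print(n,c,round(r["score"],2),np.round(r["uv"],1),np.round(at_z(c,r["uv"],z)[:2],1))
for c in("top","side"): print(c,np.round(ray(c,(320,200))[0]),np.round(ray(c,(320,200))[1],2))
o=ctrl.get_obs();print(o["t"],o["width"],o["ft_force"],o["orientation"],ctrl.grip_point_offset)
E
```

```text
rig top 0.89 [259.8 155.5] [647.4 255.8]
rig side 0.77 [259.7 231.7] [661.2 240.4]
rig side 0.32 [335.7 187.4] [ 579.9 -122.8]
tray_mouth top 0.73 [256.2 152.8] [651.1 262.6]
tray_mouth side 0.67 [276.  244.9] [544.7 281. ]
tray_mouth side 0.3 [255.  213.7] [707.2 209. ]
comb_foot top 0.76 [255.9 154.5] [645.6 263.4]
comb_foot side 0.58 [258.4 227.5] [649.3 254.3]
comb_foot side 0.21 [372.4 161.1] [ 526.1 -311.3]
bar_mid top 0.78 [253.7 150.3] [651.3 262.5]
bar_mid top 0.33 [187.8 173.3] [573.3 465.1]
bar_mid side 0.61 [257.1 215.4] [647.1 254.1]
mat top 0.63 [403.  188.2] [ 552.3 -223.3]
mat side 0.77 [356.9 173.5] [ 559.5 -247.5]
mat side 0.34 [344.5 176.9] [ 588.8 -198.9]
leaf4 top 0.94 [405.6 249.7] [ 349.1 -236.1]
leaf4 top 0.93 [365.8 180.9] [572.9 -98.9]
leaf4 top 0.9 [391.2 183.7] [ 566.  -183.4]
leaf4 side 0.71 [280.8 188.7] [752.6  13.4]
leaf4 side 0.67 [401.6 194.7] [ 342.7 -235. ]
leaf4 side 0.66 [358.6 170.4] [ 563.8 -267.1]
leaf4_nose top 0.92 [365.  164.6] [627.1 -94.8]
leaf4_nose side 0.78 [325.  184.5] [ 624.1 -110.6]
leaf6 top 0.94 [405.6 249.7] [ 349.1 -236.1]
leaf
[... 1350 characters left out ...]
18.4 -344.7]
leaf10_nose top 0.52 [366.6 182.3] [ 568.3 -101.7]
leaf10_nose side 0.51 [361.2 156.8] [ 606.5 -354.5]
reagent top 0.95 [187.5 171.9] [585.7 493.8]
reagent side 0.82 [226.5 286.3] [583.1 486.8]
reagent side 0.39 [334.6 189.6] [ 575.7 -109.1]
tipbox top 0.82 [186.6 227.2] [402.5 489.4]
tipbox top 0.35 [440.4 156. ] [ 663.4 -345.7]
tipbox side 0.62 [268.4 314.7] [402.8 487.6]
beaker top 0.81 [440.1 160.1] [ 649.7 -344.9]
beaker side 0.88 [352.  150.8] [ 665.1 -371.1]
top [ 454.   46. 1625.] [ 0.03  0.   -1.  ]
side [-198. 1014. 1162.] [ 0.45 -0.6  -0.67]
1.7 87.82104376520482 [ 0.27861362 -0.20237327 -0.36282154] [-3.08240842e+00 -6.06867742e-01  5.47173984e-05] 18.700000000000003
```

View pics/t0.png

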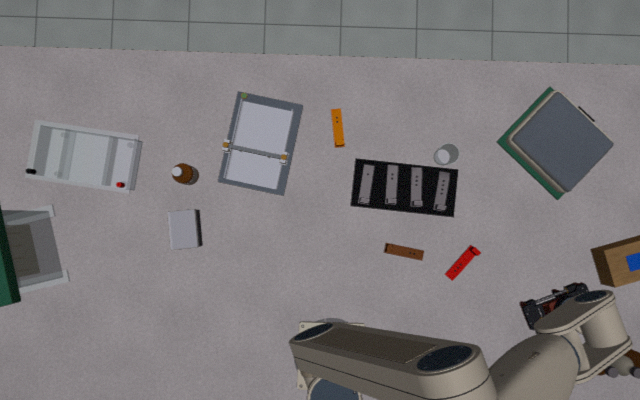

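View pics/s0.png

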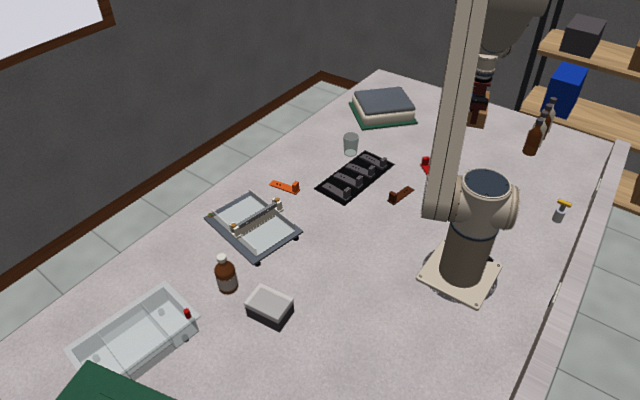

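The top view shows the rig at (258,145), the mat at (405,188) with four leaves whose tabs are toward the robot, and red, brown and orange decoys around it. The bench is bare below the tray. The side view agrees. Next I fit the poses more finely from outlines.

```bash
python3 - <<'E'
from h import *
im=snap("top","t1.png")[:,:,::-1]; s=snap("side","s1.png")[:,:,::-1]
for c in("top","side"):
  for n in("rig","mat","leaf4"):
    for r in ctrl.outline_of(n,c)[:6]:
      m=r["pixels"].astype(np.uint8)
      cs=max(cv2.findContours(m,cv2.RETR_EXTERNAL,cv2.CHAIN_APPROX_NONE)[0],key=cv2.contourArea)
      q=cv2.boxPoints(cv2.minAreaRect(cs)) if n!="rig" or c=="top" else cv2.approxPolyDP(cv2.convexHull(cs),6,True)[:,0]
      print(c,n,round(r["score"],2),m.sum(),np.round(q,1).tolist())
a=cv2.resize(im[85:205,210:310],None,fx=4,fy=4,interpolation=cv2.INTER_CUBIC)
b=cv2.resize(im[150:225,340:470],None,fx=3,fy=4*0.75,interpolation=cv2.INTER_CUBIC)
c=np.zeros((480,800,3),np.uint8); c[:480,:400]=a; c[:225,405:795]=b
d=cv2.resize(s[180:270,195:310],None,fx=3.4,fy=2.8); d=cv2.resize(s[185:270,200:305],None,fx=3,fy=3); c[225:480,405:720]=d
cv2.imwrite("pics/c1.png",c)
E
```

```text
top rig 0.92 5852 [[216.89999389648438, 181.5], [235.89999389648438, 90.4000015258789], [302.79998779296875, 104.30000305175781], [283.79998779296875, 195.5]]
top mat 0.71 3627 [[348.6000061035156, 207.3000030517578], [353.6000061035156, 157.10000610351562], [458.8999938964844, 167.60000610351562], [453.8999938964844, 217.8000030517578]]
top mat 0.54 332 [[358.6000061035156, 202.39999389648438], [363.20001220703125, 165.0], [372.3999938964844, 166.1999969482422], [367.70001220703125, 203.60000610351562]]
top mat 0.4 410 [[409.0, 168.0], [421.0, 168.0], [421.0, 205.0], [409.0, 205.0]]
top leaf4 0.98 424 [[432.5, 209.5], [436.79998779296875, 171.10000610351562], [449.0, 172.39999389648438], [444.70001220703125, 210.89999389648438]]
top leaf4 0.93 415 [[384.3999938964844, 203.5], [387.1000061035156, 164.5], [397.70001220703125, 165.3000030517578], [395.0, 204.3000030517578]]
top leaf4 0.7 414 [[357.1000061035156, 202.6999969482422], [363.29998779296875, 163.8000030517578], [373.79998779296875, 165.5], [367.6000061035156, 204.39999389648438]]
top leaf4 0.69 354 [[329.6000061035156, 109.4
[... 1036 characters left out ...]
351562]]
side leaf4 0.67 240 [[322.0, 186.60000610351562], [328.70001220703125, 175.39999389648438], [353.8999938964844, 190.5], [347.20001220703125, 201.6999969482422]]
side leaf4 0.63 260 [[268.6000061035156, 191.89999389648438], [269.20001220703125, 179.6999969482422], [299.3999938964844, 181.10000610351562], [298.79998779296875, 193.3000030517578]]
side leaf4 0.58 258 [[358.20001220703125, 165.3000030517578], [360.3999938964844, 152.6999969482422], [387.70001220703125, 157.5], [385.3999938964844, 170.10000610351562]]
side leaf4 0.56 207 [[385.20001220703125, 196.1999969482422], [406.20001220703125, 181.0], [412.79998779296875, 190.10000610351562], [391.79998779296875, 205.3000030517578]]
```

View pics/c1.png

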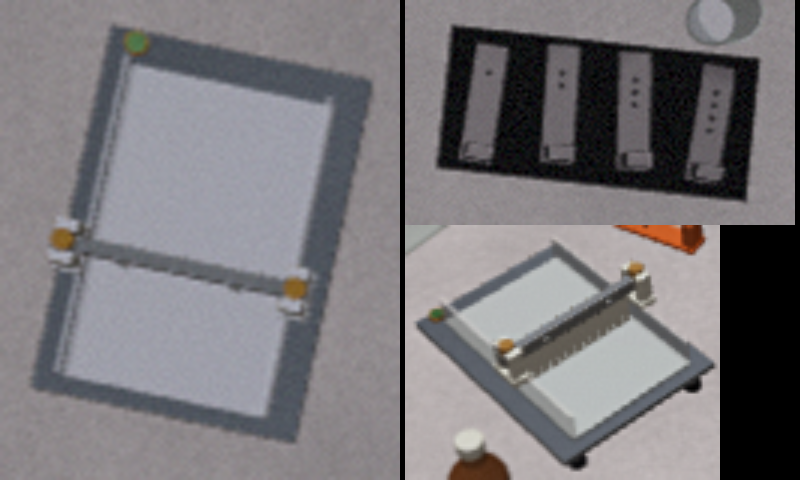

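The crop shows leaves with 1 to 4 holes running left to right, noses up and tabs down. The comb crosses the tray with its open near end at the bottom. I'll fit poses by matching silhouettes.

```bash
cat > fit.py <<'E'
from h import *
from scipy.optimize import minimize
S=8
def box(x0,x1,y0,y1,z0,z1): return np.array([[x,y,z] for x in(x0,x1) for y in(y0,y1) for z in(z0,z1)],float)
def place(P,x,y,a,z=0):
    c,s=np.cos(a),np.sin(a); return P@np.array([[c,s,0],[-s,c,0],[0,0,1]])+[x,y,z]
def sil(cam,parts,pose,z,win):
    x0,y0,x1,y1=win; m=np.zeros(((y1-y0)*S,(x1-x0)*S),np.uint8)
    for P in parts:
        u=(proj(cam,place(P,*pose,z))+.5-[x0,y0])*S
        cv2.fillConvexPoly(m,np.round(cv2.convexHull(u.astype(np.float32))[:,0]*16).astype(np.int32),255,shift=4)
    return cv2.resize(m,(x1-x0,y1-y0),interpolation=cv2.INTER_AREA)/255.
def fit(cams,parts,z,init,win,tgt):
    def f(p):
        return sum(np.abs(sil(c,parts,(p[0],p[1],p[2]/100),z,w)-t).sum() for c,w,t in zip(cams,win,tgt))
    p0=np.array([init[0],init[1],init[2]*100]); best=None
    for k in range(3):
        r=minimize(f,p0,method="Nelder-Mead",options=dict(initial_simplex=p0+np.array([[0,0,0],[8,0,2],[0,8,-2],[-6,-6,5]])/(k+1),xatol=.05,fatol=.01)); p0=r.x
    return np.array([p0[0],p0[1],p0[2]/100]),r.fun
def leaf(T): return [np.vstack([box(-65,41,-17,17,0,T),box(41,65,-17,17,0,1.5)]),box(-63,-47,-14,14,0,45)]
E
python3 - <<'E'
from fit import *
im=ctrl.get_image("top").astype(float).mean(2)
# leaves by brightness on black mat
init={4:(572,-99),6:(566,-190),8:(562,-270),10:(555,-345)}
for T,(x,y) in init.items():
    u=proj("top",[[x,y,5]])[0].astype(int); w=(u[0]-11,u[1]-22,u[0]+12,u[1]+24)
    c=im[w[1]:w[3],w[0]:w[2]]; t=np.clip((c-20)/(np.percentile(c,75)-20),0,1)
    p,e=fit(["top"],leaf(T),2,(x,y,-.1),[w],[t]); print(T,np.round(p[:2],1),round(np.degrees(p[2]),2),round(e,1))
    sp=proj("side",place(np.array([[0,0,0],[65,0,0]]),*p,2)); print("  side proj",np.round(sp,1).tolist())
    for r in ctrl.outline_of("leaf4","side"): pass
plate=[box(-115,190,-110,110,26,34)]
for cams in(["top"],["side"],["top","side"]):
    W=[];Tg=[]
    for c in cams:
        r=ctrl.outline_of("rig",c)
        if not r: print("none",c);continue
        b=[int(v) for v in r[0]["box"]]; w=(b[0]-10,b[1]-10,b[2]+10,b[3]+10)
        W.append(w);Tg.append(r[0]["pixels"][w[1]:w[3],w[0]:w[2]].astype(float))
    if len(W)==len(cams):
        parts=plate+[box(-12,12,-110,110,34,115)]+[box(-100,160,-82,82,34,75)]
        p,e=fit(cams,parts,0,(650,255,-.2),W,Tg); print(cams,np.round(p[:2],1),round(np.degrees(p[2]),2),e)
        if cams==["top"]:
            print(np.round(proj("top",place(np.array([[-115,110,34],[-115,-110,34],[190,-110,34],[190,110,34],[0,0,108]]),*p)),1).tolist(), np.round(proj("side",place(np.array([[-115,110,34],[-115,-110,34],[190,-110,34],[190,110,34],[0,0,108]]),*p)),1).tolist())
E
```

```text
4 [563.  -98.6] -7.42 72.1
  side proj [[335.7, 191.8], [323.8, 184.7]]
6 [ 564.6 -183.2] -2.79 82.0
  side proj [[347.3, 180.7], [334.7, 174.5]]
8 [ 559.3 -265. ] -0.88 99.8
  side proj [[359.2, 171.0], [346.4, 165.4]]
10 [ 547.4 -349.4] -8.38 94.6
  side proj [[372.2, 162.1], [360.7, 155.9]]
['top'] [648.3 259.5] -10.36 418.28235294117644
[[216.7, 181.4], [282.9, 195.5], [302.6, 104.4], [236.9, 90.5], [254.3, 151.0]] [[252.4, 264.5], [302.7, 231.0], [250.7, 190.4], [202.4, 217.7], [255.5, 214.5]]
none side
none side
```

>>> apply_moves(targets=[{"tx": 0.024,"ty": 0.044,"tz": -0.01,"spin": -3},{"tx": 0.048,"ty": 0.087,"tz": -0.02,"spin": -6},{"tx": 0.072,"ty": 0.13,"tz": -0.03,"spin": -9},{"tx": 0.096,"ty": 0.173,"tz": -0.04,"spin": -12},{"tx": 0.12,"ty": 0.216,"tz": -0.05,"spin": -15},{"tx": 0.144,"ty": 0.259,"tz": -0.06,"spin": -18},{"tx": 0.168,"ty": 0.302,"tz": -0.07,"spin": -21},{"tx": 0.192,"ty": 0.345,"tz": -0.08,"spin": -24}], gripper=-1)

```text
t: 3.35
ee_pos: [428.4, -234.2, 143.2]
orientation: [3.141, -0.051, 0.001]
ft_force: [0.4, 0.3, -0.2]
width: 87.8
grasp_force: 0.0
```

>>> apply_moves(targets=[{"tx": 0.022,"ty": 0.04,"tz": -0.02,"spin": -2},{"tx": 0.045,"ty": 0.08,"tz": -0.035,"spin": -4},{"tx": 0.065,"ty": 0.115,"tz": -0.045,"spin": -5},{"tx": 0.076,"ty": 0.135,"tz": -0.05,"spin": -5.7},{"tx": 0.0796,"ty": 0.1418,"tz": -0.05,"spin": -5.7},{"tx": 0.0796,"ty": 0.1418,"tz": -0.06,"spin": -5.7},{"tx": 0.0796,"ty": 0.1418,"tz": -0.06,"spin": -5.7},{"tx": 0.0796,"ty": 0.1418,"tz": -0.06,"spin": -5.7}])

```text
t: 4.15
ee_pos: [506.4, -95.0, 83.1]
orientation: [-3.135, 0.206, 0.001]
ft_force: [-0.0, 0.6, 0.6]
width: 87.6
grasp_force: 0.0
```

```bash
python3 - <<'E'
from fit import *
L={4:(563,-98.6,-7.42),6:(564.6,-183.2,-2.79),8:(559.3,-265,-.88),10:(547.4,-349.4,-8.38)}
im=cv2.imread("pics/t1.png"); s=cv2.imread("pics/s1.png")
for T,(x,y,a) in L.items():
    for c,g in(("top",im),("side",s)):
        for P in leaf(T):
            u=cv2.convexHull(proj(c,place(P,x,y,np.radians(a),2)).astype(np.float32))[:,0]+.5
            L2=np.round(u*16*1).astype(np.int32)
            g2=None
            if c=="top": im_u=np.round((u-[340,150])*6*16).astype(np.int32); globals().setdefault("A",cv2.resize(im[150:225,340:470],None,fx=6,fy=6)); cv2.polylines(A,[im_u],True,(0,255,0),1,cv2.LINE_AA,4)
            else: s_u=np.round((u-[310,145])*6*16).astype(np.int32); globals().setdefault("B",cv2.resize(s[145:215,310:400],None,fx=6,fy=6)); cv2.polylines(B,[s_u],True,(0,255,0),1,cv2.LINE_AA,4)
o=ctrl.get_obs(); print(o["ee_pos"],o["t"])
C=np.zeros((600,800,3),np.uint8); a=cv2.resize(A,None,fx=.667,fy=.667);b=cv2.resize(B,None,fx=.667,fy=.667)
C[:a.shape[0],:a.shape[1]]=a; C[305:305+b.shape[0],:b.shape[1]]=b
cv2.imwrite("pics/c2.png",C)
E
```

```text
[506.3904669  -95.03448858  83.08994117] 4.15
```

View pics/c2.png

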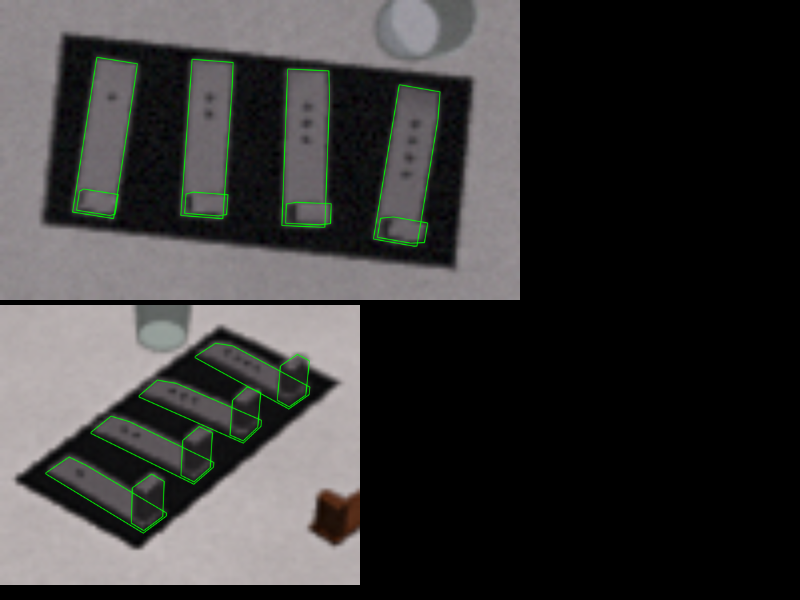

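>>> apply_moves(targets=[{"tx": 0,"ty": 0,"tz": 0,"spin": 0},{"tx": 0,"ty": 0,"tz": -0.01,"spin": 0},{"tx": 0,"ty": 0,"tz": -0.02,"spin": 0},{"tx": 0,"ty": 0,"tz": -0.025,"spin": 0},{"tx": 0,"ty": 0,"tz": -0.025,"spin": 0},{"tx": 0,"ty": 0,"tz": -0.025,"spin": 0},{"tx": 0,"ty": 0,"tz": -0.025,"spin": 0},{"tx": 0,"ty": 0,"tz": -0.025,"spin": 0}])

```text
t: 4.95
ee_pos: [507.4, -94.0, 58.5]
orientation: [3.135, -0.203, 0.001]
ft_force: [-0.4, 0.4, -0.1]
width: 87.7
grasp_force: 0.0
```

>>> apply_moves(targets=[{"tx": 0.001,"ty": 0.0025,"tz": -0.01,"spin": 0},{"tx": 0.001,"ty": 0.0025,"tz": -0.02,"spin": 0},{"tx": 0.001,"ty": 0.0025,"tz": -0.03,"spin": 0},{"tx": 0.001,"ty": 0.0025,"tz": -0.037,"spin": 0},{"tx": 0.001,"ty": 0.0025,"tz": -0.037,"spin": 0},{"tx": 0.001,"ty": 0.0025,"tz": -0.037,"spin": 0},{"tx": 0.001,"ty": 0.0025,"tz": -0.037,"spin": 0},{"tx": 0.001,"ty": 0.0025,"tz": -0.037,"spin": 0}])

```text
t: 5.75
ee_pos: [508.5, -91.5, 21.6]
orientation: [3.135, -0.203, 0.001]
ft_force: [0.4, -0.5, 0.0]
width: 87.6
grasp_force: 0.0
```

>>> apply_moves(targets=[{"tx": 0,"ty": 0,"tz": 0,"spin": 0},{"tx": 0,"ty": 0,"tz": 0,"spin": 0},{"tx": 0,"ty": 0,"tz": 0,"spin": 0},{"tx": 0,"ty": 0,"tz": 0,"spin": 0},{"tx": 0,"ty": 0,"tz": 0,"spin": 0},{"tx": 0,"ty": 0,"tz": 0,"spin": 0},{"tx": 0,"ty": 0,"tz": 0,"spin": 0},{"tx": 0,"ty": 0,"tz": 0,"spin": 0}], gripper=1)

```text
t: 6.55
ee_pos: [508.2, -91.5, 21.2]
orientation: [3.135, -0.203, -0.0]
ft_force: [0.3, -0.3, 0.5]
width: 27.7
grasp_force: 30.0
```

>>> apply_moves(targets=[{"tx": 0,"ty": 0,"tz": 0.02,"spin": 0},{"tx": 0,"ty": 0.01,"tz": 0.05,"spin": 0},{"tx": -0.003,"ty": 0.04,"tz": 0.08,"spin": 0},{"tx": -0.007,"ty": 0.085,"tz": 0.098,"spin": -0.5},{"tx": -0.011,"ty": 0.13,"tz": 0.098,"spin": -1},{"tx": -0.015,"ty": 0.175,"tz": 0.098,"spin": -1.5},{"tx": -0.019,"ty": 0.22,"tz": 0.098,"spin": -2},{"tx": -0.022,"ty": 0.265,"tz": 0.098,"spin": -2.5}])

```text
t: 7.35
ee_pos: [485.6, 175.3, 119.4]
orientation: [-3.13, 0.272, -0.0]
ft_force: [1.0, -0.6, -0.7]
width: 27.7
grasp_force: 30.0
```

>>> apply_moves(targets=[{"tx": -0.004,"ty": 0.045,"tz": 0,"spin": -0.45},{"tx": -0.007,"ty": 0.085,"tz": 0,"spin": -0.45},{"tx": -0.009,"ty": 0.11,"tz": 0,"spin": -0.45},{"tx": -0.01,"ty": 0.1175,"tz": 0,"spin": -0.45},{"tx": -0.01,"ty": 0.1175,"tz": 0,"spin": -0.45},{"tx": -0.01,"ty": 0.1175,"tz": 0,"spin": -0.45},{"tx": -0.01,"ty": 0.1175,"tz": 0,"spin": -0.45},{"tx": -0.01,"ty": 0.1175,"tz": 0,"spin": -0.45}])

```text
t: 8.15
ee_pos: [476.4, 289.9, 119.3]
orientation: [3.128, -0.286, -0.0]
ft_force: [0.4, 0.1, 0.6]
width: 28.1
grasp_force: 30.0
```

>>> apply_moves(targets=[{"tx": 0,"ty": 0.001,"tz": -0.015,"spin": 0},{"tx": 0,"ty": 0.001,"tz": -0.03,"spin": 0},{"tx": 0,"ty": 0.001,"tz": -0.043,"spin": 0},{"tx": 0,"ty": 0.001,"tz": -0.052,"spin": 0},{"tx": 0,"ty": 0.001,"tz": -0.056,"spin": 0},{"tx": 0,"ty": 0.001,"tz": -0.057,"spin": 0},{"tx": 0,"ty": 0.001,"tz": -0.057,"spin": 0},{"tx": 0,"ty": 0.001,"tz": -0.057,"spin": 0}])

```text
t: 8.95
ee_pos: [476.5, 292.3, 62.7]
orientation: [-3.128, 0.284, -0.001]
ft_force: [-1.0, 0.6, -0.9]
width: 28.0
grasp_force: 30.0
```

```bash
python3 - <<'E'
from fit import *
im=snap("top","t2.png")[:,:,::-1]; s=snap("side","s2.png")[:,:,::-1]
o=ctrl.get_obs(); e=o["ee_pos"]; v=o["orientation"]; a=2*np.arctan2(v[1],v[0]); a=(a+np.pi/2)%np.pi-np.pi/2
print(e,np.degrees(a),o["ft_force"])
p=(e[0]+55*np.cos(a),e[1]+55*np.sin(a),a)
C=np.zeros((600,800,3),np.uint8)
for c,g,w,k in(("top",im,(210,85,310,225),0),("side",s,(195,175,315,285),1)):
    g=cv2.resize(g[w[1]:w[3],w[0]:w[2]],None,fx=4,fy=4) if k==0 else cv2.resize(g[w[1]:w[3],w[0]:w[2]],None,fx=3.3,fy=3.3)
    f=4 if k==0 else 3.3
    for P,q,z in [(x,p,e[2]-19.2) for x in leaf(4)]+[(box(-100,160,-80,80,40,40),(648.3,259.5,np.radians(-10.36)),0),(box(-115,190,-110,110,34,34),(648.3,259.5,np.radians(-10.36)),0)]:
        u=cv2.convexHull(proj(c,place(P,*q,z)).astype(np.float32))[:,0]+.5
        cv2.polylines(g,[np.round((u-w[:2])*f*16).astype(np.int32)],True,(0,255,0),1,cv2.LINE_AA,4)
    C[:g.shape[0],k*404:k*404+g.shape[1]]=g
cv2.imwrite("pics/c3.png",C)
E
```

```text
[476.53171838 292.25723521  62.78529206] -10.371970530794547 [-0.25467951 -0.16154185 -0.34863548]
```

View pics/c3.png

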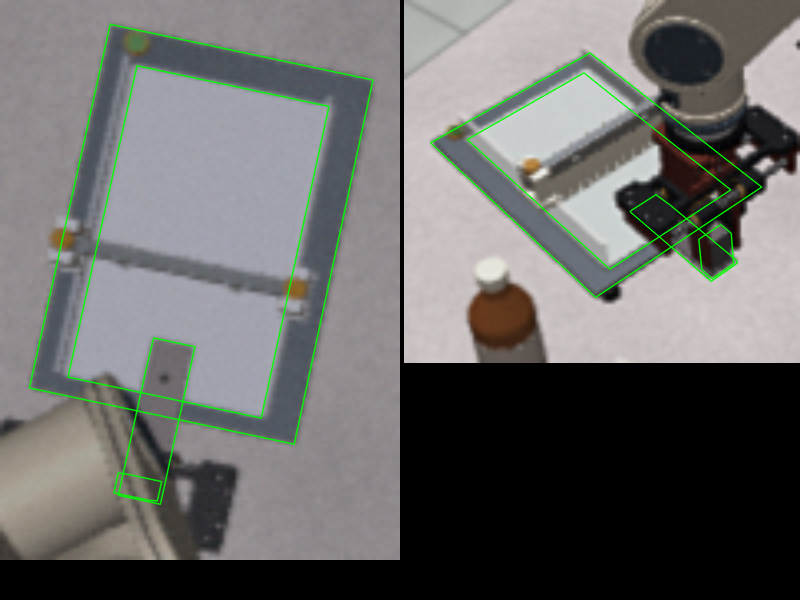

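>>> apply_moves(targets=[{"tx": 0,"ty": 0,"tz": -0.001,"spin": 0},{"tx": 0,"ty": 0,"tz": -0.002,"spin": 0},{"tx": 0,"ty": 0,"tz": -0.0032,"spin": 0},{"tx": 0.005,"ty": -0.001,"tz": -0.0034,"spin": 0},{"tx": 0.015,"ty": -0.0027,"tz": -0.0034,"spin": 0},{"tx": 0.025,"ty": -0.0045,"tz": -0.0034,"spin": 0},{"tx": 0.034,"ty": -0.006,"tz": -0.0034,"spin": 0},{"tx": 0.0394,"ty": -0.0072,"tz": -0.0034,"spin": 0}])

```text
t: 9.85
ee_pos: [516.9, 284.7, 59.0]
orientation: [-3.128, 0.285, -0.001]
ft_force: [-4.2, 0.2, 7.9]
width: 28.0
grasp_force: 30.0
```

```bash
python3 - <<'E'
from h import *
F=[]
for i in range(4):
    o=ctrl.get_obs(); F.append(o["ft_force"]); ctrl.get_image("side")
print(np.round(F,2),o["ee_pos"],o["moment"],o["t"])
E
```

```text
[[-4.24  0.17  7.86]
 [ 0.74 -0.38  1.28]
 [ 0.76 -0.91  2.28]
 [ 2.08 -0.24  2.81]] [517.01271911 284.72975043  59.01449901] [-0.09123748 -0.37336273  0.01930262] 10.0
```

>>> apply_moves(targets=[{"tx": 0.001,"ty": -0.0002,"tz": 0.0003,"spin": 0},{"tx": 0.004,"ty": -0.0007,"tz": 0.0004,"spin": 0},{"tx": 0.007,"ty": -0.0013,"tz": 0.0004,"spin": 0},{"tx": 0.01,"ty": -0.0018,"tz": 0.0004,"spin": 0},{"tx": 0.013,"ty": -0.0024,"tz": 0.0004,"spin": 0},{"tx": 0.016,"ty": -0.0029,"tz": 0.0004,"spin": 0},{"tx": 0.019,"ty": -0.0035,"tz": 0.0004,"spin": 0},{"tx": 0.022,"ty": -0.004,"tz": 0.0004,"spin": 0}])

```text
t: 10.85
ee_pos: [537.7, 280.7, 59.2]
orientation: [3.129, -0.284, -0.0]
ft_force: [-2.0, -0.2, 2.7]
width: 27.8
grasp_force: 30.0
```

>>> apply_moves(targets=[{"tx": 0.002,"ty": -0.0004,"tz": 0,"spin": 0},{"tx": 0.004,"ty": -0.0007,"tz": 0,"spin": 0},{"tx": 0.006,"ty": -0.0011,"tz": 0,"spin": 0},{"tx": 0.008,"ty": -0.0014,"tz": 0,"spin": 0},{"tx": 0.01,"ty": -0.0018,"tz": 0,"spin": 0},{"tx": 0.012,"ty": -0.0022,"tz": 0,"spin": 0},{"tx": 0.014,"ty": -0.0025,"tz": 0,"spin": 0},{"tx": 0.016,"ty": -0.0029,"tz": 0,"spin": 0}])

```text
t: 11.65
ee_pos: [553.7, 277.9, 59.2]
orientation: [-3.129, 0.284, 0.0]
ft_force: [-1.1, 0.4, 3.5]
width: 27.9
grasp_force: 30.0
```

>>> apply_moves(targets=[{"tx": 0.002,"ty": -0.0004,"tz": 0,"spin": 0},{"tx": 0.004,"ty": -0.0007,"tz": 0,"spin": 0},{"tx": 0.006,"ty": -0.0011,"tz": 0,"spin": 0},{"tx": 0.008,"ty": -0.0014,"tz": 0,"spin": 0},{"tx": 0.01,"ty": -0.0018,"tz": 0,"spin": 0},{"tx": 0.012,"ty": -0.0022,"tz": 0,"spin": 0},{"tx": 0.014,"ty": -0.0025,"tz": 0,"spin": 0},{"tx": 0.016,"ty": -0.0029,"tz": 0,"spin": 0}])

```text
t: 12.45
ee_pos: [569.7, 275.0, 59.2]
orientation: [-3.129, 0.284, 0.0]
ft_force: [-1.4, -0.1, 4.4]
width: 27.8
grasp_force: 30.0
```

>>> apply_moves(targets=[{"tx": -0.002,"ty": 0.0004,"tz": 0.0001,"spin": 0},{"tx": -0.004,"ty": 0.0007,"tz": 0.0002,"spin": 0},{"tx": -0.005,"ty": 0.0009,"tz": 0.0002,"spin": 0},{"tx": -0.006,"ty": 0.0011,"tz": 0.0002,"spin": 0},{"tx": -0.007,"ty": 0.0013,"tz": 0.0002,"spin": 0},{"tx": -0.008,"ty": 0.0014,"tz": 0.0002,"spin": 0},{"tx": -0.009,"ty": 0.0016,"tz": 0.0002,"spin": 0},{"tx": -0.01,"ty": 0.0018,"tz": 0.0002,"spin": 0}])

```text
t: 13.25
ee_pos: [559.4, 276.9, 59.4]
orientation: [3.129, -0.284, -0.0]
ft_force: [0.2, -1.2, -0.7]
width: 27.7
grasp_force: 30.0
```

>>> apply_moves(targets=[{"tx": -0.008,"ty": 0.0014,"tz": 0,"spin": 0},{"tx": -0.018,"ty": 0.0032,"tz": 0,"spin": 0},{"tx": -0.03,"ty": 0.0054,"tz": 0,"spin": 0},{"tx": -0.045,"ty": 0.0081,"tz": 0,"spin": 0},{"tx": -0.06,"ty": 0.0108,"tz": 0,"spin": 0},{"tx": -0.072,"ty": 0.013,"tz": 0.005,"spin": 0},{"tx": -0.08,"ty": 0.0144,"tz": 0.02,"spin": 0},{"tx": -0.085,"ty": 0.0153,"tz": 0.05,"spin": 0}])

```text
t: 14.05
ee_pos: [471.7, 291.6, 108.5]
orientation: [3.126, -0.282, -0.006]
ft_force: [0.5, 0.6, -0.0]
width: 27.8
grasp_force: 30.0
```

>>> apply_moves(targets=[{"tx": -0.018,"ty": -0.03,"tz": 0.005,"spin": 0},{"tx": -0.036,"ty": -0.07,"tz": 0.005,"spin": 0},{"tx": -0.054,"ty": -0.11,"tz": 0,"spin": 0},{"tx": -0.068,"ty": -0.145,"tz": -0.02,"spin": 0},{"tx": -0.072,"ty": -0.16,"tz": -0.045,"spin": 0},{"tx": -0.072,"ty": -0.162,"tz": -0.07,"spin": 0},{"tx": -0.072,"ty": -0.162,"tz": -0.08,"spin": 0},{"tx": -0.072,"ty": -0.162,"tz": -0.083,"spin": 0}])

```text
t: 14.85
ee_pos: [402.0, 130.3, 26.0]
orientation: [3.128, -0.284, -0.002]
ft_force: [0.3, -0.3, -0.9]
width: 27.8
grasp_force: 30.0
```

>>> apply_moves(targets=[{"tx": 0,"ty": 0,"tz": -0.001,"spin": 0},{"tx": 0,"ty": 0,"tz": -0.002,"spin": 0},{"tx": 0,"ty": 0,"tz": -0.003,"spin": 0},{"tx": 0,"ty": 0,"tz": -0.004,"spin": 0},{"tx": 0,"ty": 0,"tz": -0.005,"spin": 0},{"tx": 0,"ty": 0,"tz": -0.0055,"spin": 0},{"tx": 0,"ty": 0,"tz": -0.0055,"spin": 0},{"tx": 0,"ty": 0,"tz": -0.0055,"spin": 0}])

```text
t: 15.65
ee_pos: [402.5, 130.1, 20.9]
orientation: [3.129, -0.284, -0.0]
ft_force: [-0.2, -0.6, 0.1]
width: 27.5
grasp_force: 30.0
```

>>> apply_moves(targets=[{"tx": 0,"ty": 0,"tz": -0.0005,"spin": 0},{"tx": 0,"ty": 0,"tz": -0.001,"spin": 0},{"tx": 0,"ty": 0,"tz": -0.0014,"spin": 0},{"tx": 0,"ty": 0,"tz": -0.0016,"spin": 0},{"tx": 0,"ty": 0,"tz": -0.0016,"spin": 0},{"tx": 0,"ty": 0,"tz": -0.0016,"spin": 0},{"tx": 0,"ty": 0,"tz": -0.0016,"spin": 0},{"tx": 0,"ty": 0,"tz": -0.0016,"spin": 0}])

```text
t: 16.45
ee_pos: [402.6, 130.1, 19.4]
orientation: [-3.129, 0.284, -0.0]
ft_force: [0.3, -0.5, -1.4]
width: 27.8
grasp_force: 30.0
```

>>> apply_moves(targets=[{"tx": 0,"ty": 0,"tz": 0,"spin": 0},{"tx": 0,"ty": 0,"tz": 0,"spin": 0},{"tx": 0,"ty": 0,"tz": 0,"spin": 0},{"tx": 0,"ty": 0,"tz": 0,"spin": 0},{"tx": 0,"ty": 0,"tz": 0.005,"spin": 0},{"tx": 0,"ty": 0,"tz": 0.02,"spin": 0},{"tx": 0,"ty": 0,"tz": 0.05,"spin": 0},{"tx": 0,"ty": 0,"tz": 0.085,"spin": 0}], gripper=-1)

```text
t: 17.25
ee_pos: [401.6, 129.8, 104.8]
orientation: [3.128, -0.284, -0.004]
ft_force: [1.1, -0.6, 0.3]
width: 86.6
grasp_force: 0.0
```

>>> apply_moves(targets=[{"tx": 0.013,"ty": -0.038,"tz": 0,"spin": 1},{"tx": 0.028,"ty": -0.082,"tz": 0,"spin": 2},{"tx": 0.043,"ty": -0.126,"tz": 0,"spin": 3},{"tx": 0.058,"ty": -0.17,"tz": -0.005,"spin": 4},{"tx": 0.073,"ty": -0.214,"tz": -0.01,"spin": 5},{"tx": 0.088,"ty": -0.258,"tz": -0.015,"spin": 6},{"tx": 0.101,"ty": -0.295,"tz": -0.02,"spin": 7},{"tx": 0.107,"ty": -0.3106,"tz": -0.02,"spin": 7.6}])

```text
t: 18.05
ee_pos: [510.4, -183.7, 84.3]
orientation: [3.14, -0.079, 0.001]
ft_force: [-0.3, 0.1, -0.7]
width: 87.6
grasp_force: 0.0
```

>>> apply_moves(targets=[{"tx": 0,"ty": 0,"tz": 0,"spin": 0},{"tx": 0,"ty": 0,"tz": 0,"spin": 0},{"tx": 0,"ty": 0,"tz": -0.01,"spin": 0},{"tx": 0,"ty": 0,"tz": -0.02,"spin": 0},{"tx": 0,"ty": 0,"tz": -0.027,"spin": 0},{"tx": 0,"ty": 0,"tz": -0.03,"spin": 0},{"tx": 0,"ty": 0,"tz": -0.03,"spin": 0},{"tx": 0,"ty": 0,"tz": -0.03,"spin": 0}])

```text
t: 18.85
ee_pos: [509.6, -180.3, 54.3]
orientation: [-3.141, 0.076, 0.0]
ft_force: [0.4, 0.3, -0.2]
width: 87.7
grasp_force: 0.0
```

>>> apply_moves(targets=[{"tx": 0,"ty": 0,"tz": -0.01,"spin": 0},{"tx": 0,"ty": 0,"tz": -0.02,"spin": 0},{"tx": 0,"ty": 0,"tz": -0.028,"spin": 0},{"tx": 0,"ty": 0,"tz": -0.033,"spin": 0},{"tx": 0,"ty": 0,"tz": -0.033,"spin": 0},{"tx": 0,"ty": 0,"tz": -0.033,"spin": 0},{"tx": 0,"ty": 0,"tz": -0.033,"spin": 0},{"tx": 0,"ty": 0,"tz": -0.033,"spin": 0}])

```text
t: 19.65
ee_pos: [509.8, -180.6, 21.7]
orientation: [3.14, -0.076, 0.001]
ft_force: [-0.3, -0.1, 0.2]
width: 88.0
grasp_force: 0.0
```

>>> apply_moves(targets=[{"tx": 0,"ty": 0,"tz": 0,"spin": 0},{"tx": 0,"ty": 0,"tz": 0,"spin": 0},{"tx": 0,"ty": 0,"tz": 0,"spin": 0},{"tx": 0,"ty": 0,"tz": 0,"spin": 0},{"tx": 0,"ty": 0,"tz": 0,"spin": 0},{"tx": 0,"ty": 0,"tz": 0,"spin": 0},{"tx": 0,"ty": 0,"tz": 0,"spin": 0},{"tx": 0,"ty": 0,"tz": 0,"spin": 0}], gripper=1)

```text
t: 20.45
ee_pos: [509.6, -180.5, 21.3]
orientation: [3.141, -0.076, -0.0]
ft_force: [-0.7, -0.1, 0.1]
width: 27.7
grasp_force: 30.0
```

>>> apply_moves(targets=[{"tx": 0,"ty": 0,"tz": 0.02,"spin": 0},{"tx": 0,"ty": 0.005,"tz": 0.05,"spin": 0},{"tx": -0.002,"ty": 0.03,"tz": 0.08,"spin": -0.5},{"tx": -0.005,"ty": 0.07,"tz": 0.098,"spin": -1},{"tx": -0.008,"ty": 0.115,"tz": 0.098,"spin": -2},{"tx": -0.011,"ty": 0.16,"tz": 0.098,"spin": -3},{"tx": -0.015,"ty": 0.205,"tz": 0.098,"spin": -4},{"tx": -0.018,"ty": 0.25,"tz": 0.098,"spin": -5}])

```text
t: 21.25
ee_pos: [491.0, 71.2, 119.5]
orientation: [-3.134, 0.215, -0.0]
ft_force: [-0.0, 0.6, -0.4]
width: 27.8
grasp_force: 30.0
```

>>> apply_moves(targets=[{"tx": -0.003,"ty": 0.045,"tz": 0,"spin": -1},{"tx": -0.006,"ty": 0.09,"tz": 0,"spin": -1.5},{"tx": -0.009,"ty": 0.135,"tz": 0,"spin": -2},{"tx": -0.012,"ty": 0.175,"tz": 0,"spin": -2.4},{"tx": -0.014,"ty": 0.205,"tz": 0,"spin": -2.6},{"tx": -0.0153,"ty": 0.2215,"tz": 0,"spin": -2.6},{"tx": -0.0153,"ty": 0.2215,"tz": -0.01,"spin": -2.6},{"tx": -0.0153,"ty": 0.2215,"tz": -0.02,"spin": -2.6}])

```text
t: 22.05
ee_pos: [476.0, 290.2, 98.5]
orientation: [3.128, -0.283, -0.0]
ft_force: [-0.6, -0.9, -1.1]
width: 27.6
grasp_force: 30.0
```

>>> apply_moves(targets=[{"tx": 0,"ty": 0,"tz": -0.01,"spin": 0},{"tx": 0,"ty": 0,"tz": -0.02,"spin": 0},{"tx": 0,"ty": 0,"tz": -0.03,"spin": 0},{"tx": 0,"ty": 0,"tz": -0.034,"spin": 0},{"tx": 0,"ty": 0,"tz": -0.036,"spin": 0},{"tx": 0,"ty": 0,"tz": -0.037,"spin": 0},{"tx": 0,"ty": 0,"tz": -0.037,"spin": 0},{"tx": 0,"ty": 0,"tz": -0.037,"spin": 0}])

```text
t: 22.85
ee_pos: [476.5, 291.2, 62.7]
orientation: [-3.128, 0.284, -0.001]
ft_force: [-0.3, -0.1, -1.2]
width: 27.6
grasp_force: 30.0
```

>>> apply_moves(targets=[{"tx": 0,"ty": 0,"tz": -0.001,"spin": 0},{"tx": 0,"ty": 0,"tz": -0.002,"spin": 0},{"tx": 0.002,"ty": -0.0004,"tz": -0.0028,"spin": 0},{"tx": 0.008,"ty": -0.0014,"tz": -0.003,"spin": 0},{"tx": 0.018,"ty": -0.0032,"tz": -0.003,"spin": 0},{"tx": 0.028,"ty": -0.005,"tz": -0.003,"spin": 0},{"tx": 0.036,"ty": -0.0065,"tz": -0.003,"spin": 0},{"tx": 0.041,"ty": -0.0074,"tz": -0.003,"spin": 0}])

```text
t: 23.65
ee_pos: [518.5, 283.4, 59.3]
orientation: [-3.128, 0.285, -0.001]
ft_force: [-0.9, 0.1, 1.2]
width: 27.9
grasp_force: 30.0
```

>>> apply_moves(targets=[{"tx": 0.002,"ty": -0.0004,"tz": 0,"spin": 0},{"tx": 0.005,"ty": -0.0009,"tz": 0,"spin": 0},{"tx": 0.008,"ty": -0.0014,"tz": 0,"spin": 0},{"tx": 0.011,"ty": -0.002,"tz": 0,"spin": 0},{"tx": 0.014,"ty": -0.0025,"tz": 0,"spin": 0},{"tx": 0.017,"ty": -0.0031,"tz": 0,"spin": 0},{"tx": 0.019,"ty": -0.0034,"tz": 0,"spin": 0},{"tx": 0.02,"ty": -0.0036,"tz": 0,"spin": 0}])

```text
t: 24.45
ee_pos: [537.5, 280.0, 59.3]
orientation: [-3.129, 0.284, 0.0]
ft_force: [-0.7, 0.5, 1.1]
width: 27.7
grasp_force: 30.0
```

>>> apply_moves(targets=[{"tx": 0.001,"ty": -0.0002,"tz": 0,"spin": 0},{"tx": 0.002,"ty": -0.0004,"tz": 0,"spin": 0},{"tx": 0.003,"ty": -0.0005,"tz": 0,"spin": 0},{"tx": 0.004,"ty": -0.0007,"tz": 0,"spin": 0},{"tx": 0.005,"ty": -0.0009,"tz": 0,"spin": 0},{"tx": 0.006,"ty": -0.0011,"tz": 0,"spin": 0},{"tx": 0.007,"ty": -0.0013,"tz": 0,"spin": 0},{"tx": 0.008,"ty": -0.0014,"tz": 0,"spin": 0}])

```text
t: 25.25
ee_pos: [545.4, 278.6, 59.4]
orientation: [-3.129, 0.284, -0.0]
ft_force: [-1.0, 0.1, 1.9]
width: 28.1
grasp_force: 30.0
```

>>> apply_moves(targets=[{"tx": 0.001,"ty": -0.0002,"tz": 0,"spin": 0},{"tx": 0.002,"ty": -0.0004,"tz": 0,"spin": 0},{"tx": 0.003,"ty": -0.0005,"tz": 0,"spin": 0},{"tx": 0.004,"ty": -0.0007,"tz": 0,"spin": 0},{"tx": 0.005,"ty": -0.0009,"tz": 0,"spin": 0},{"tx": 0.006,"ty": -0.0011,"tz": 0,"spin": 0},{"tx": 0.007,"ty": -0.0013,"tz": 0,"spin": 0},{"tx": 0.008,"ty": -0.0014,"tz": 0,"spin": 0}])

```text
t: 26.05
ee_pos: [553.3, 277.2, 59.3]
orientation: [3.129, -0.284, -0.0]
ft_force: [-0.0, 0.9, 1.2]
width: 27.7
grasp_force: 30.0
```

>>> apply_moves(targets=[{"tx": 0.001,"ty": -0.0002,"tz": 0,"spin": 0},{"tx": 0.002,"ty": -0.0004,"tz": 0,"spin": 0},{"tx": 0.003,"ty": -0.0005,"tz": 0,"spin": 0},{"tx": 0.004,"ty": -0.0007,"tz": 0,"spin": 0},{"tx": 0.005,"ty": -0.0009,"tz": 0,"spin": 0},{"tx": 0.006,"ty": -0.0011,"tz": 0,"spin": 0},{"tx": 0.007,"ty": -0.0013,"tz": 0,"spin": 0},{"tx": 0.008,"ty": -0.0014,"tz": 0,"spin": 0}])

```text
t: 26.85
ee_pos: [561.3, 275.8, 59.3]
orientation: [3.129, -0.284, -0.0]
ft_force: [-1.4, -0.2, 0.6]
width: 27.8
grasp_force: 30.0
```

>>> apply_moves(targets=[{"tx": 0.001,"ty": -0.0002,"tz": 0,"spin": 0},{"tx": 0.002,"ty": -0.0004,"tz": 0,"spin": 0},{"tx": 0.003,"ty": -0.0005,"tz": 0,"spin": 0},{"tx": 0.004,"ty": -0.0007,"tz": 0,"spin": 0},{"tx": 0.005,"ty": -0.0009,"tz": 0,"spin": 0},{"tx": 0.006,"ty": -0.0011,"tz": 0,"spin": 0},{"tx": 0.007,"ty": -0.0013,"tz": 0,"spin": 0},{"tx": 0.008,"ty": -0.0014,"tz": 0,"spin": 0}])

```text
t: 27.65
ee_pos: [569.4, 274.4, 59.4]
orientation: [3.129, -0.284, -0.0]
ft_force: [-0.6, -1.2, 0.5]
width: 28.1
grasp_force: 30.0
```

>>> apply_moves(targets=[{"tx": -0.004,"ty": 0.0007,"tz": 0,"spin": 0},{"tx": -0.012,"ty": 0.0022,"tz": 0,"spin": 0},{"tx": -0.022,"ty": 0.004,"tz": 0,"spin": 0},{"tx": -0.035,"ty": 0.0063,"tz": 0,"spin": 0},{"tx": -0.05,"ty": 0.009,"tz": 0,"spin": 0},{"tx": -0.065,"ty": 0.0117,"tz": 0.001,"spin": 0},{"tx": -0.08,"ty": 0.0144,"tz": 0.006,"spin": 0},{"tx": -0.09,"ty": 0.016,"tz": 0.02,"spin": 0}])

```text
t: 28.45
ee_pos: [476.2, 290.1, 78.7]
orientation: [3.127, -0.283, -0.005]
ft_force: [0.0, -0.9, -0.4]
width: 27.8
grasp_force: 30.0
```

>>> apply_moves(targets=[{"tx": -0.005,"ty": -0.005,"tz": 0.03,"spin": 0},{"tx": -0.015,"ty": -0.035,"tz": 0.04,"spin": 0},{"tx": -0.028,"ty": -0.075,"tz": 0.04,"spin": 0},{"tx": -0.042,"ty": -0.12,"tz": 0.04,"spin": 0},{"tx": -0.056,"ty": -0.165,"tz": 0.04,"spin": 0},{"tx": -0.068,"ty": -0.208,"tz": 0.035,"spin": 0},{"tx": -0.077,"ty": -0.24,"tz": 0.015,"spin": 0},{"tx": -0.077,"ty": -0.25,"tz": -0.01,"spin": 0}])

```text
t: 29.25
ee_pos: [400.7, 38.7, 70.0]
orientation: [-3.128, 0.287, -0.002]
ft_force: [-0.0, -1.1, -0.5]
width: 28.1
grasp_force: 30.0
```

>>> apply_moves(targets=[{"tx": 0,"ty": 0,"tz": -0.015,"spin": 0},{"tx": 0,"ty": 0,"tz": -0.03,"spin": 0},{"tx": 0,"ty": 0,"tz": -0.04,"spin": 0},{"tx": 0,"ty": 0,"tz": -0.044,"spin": 0},{"tx": 0,"ty": 0,"tz": -0.046,"spin": 0},{"tx": 0,"ty": 0,"tz": -0.047,"spin": 0},{"tx": 0,"ty": 0,"tz": -0.047,"spin": 0},{"tx": 0,"ty": 0,"tz": -0.047,"spin": 0}])

```text
t: 30.05
ee_pos: [402.6, 40.5, 22.7]
orientation: [-3.129, 0.284, -0.001]
ft_force: [-0.5, 0.1, -1.2]
width: 27.8
grasp_force: 30.0
```

>>> apply_moves(targets=[{"tx": 0,"ty": 0,"tz": -0.001,"spin": 0},{"tx": 0,"ty": 0,"tz": -0.002,"spin": 0},{"tx": 0,"ty": 0,"tz": -0.0028,"spin": 0},{"tx": 0,"ty": 0,"tz": -0.0032,"spin": 0},{"tx": 0,"ty": 0,"tz": -0.0032,"spin": 0},{"tx": 0,"ty": 0,"tz": -0.0032,"spin": 0},{"tx": 0,"ty": 0,"tz": -0.0032,"spin": 0},{"tx": 0,"ty": 0,"tz": -0.0032,"spin": 0}])

```text
t: 30.85
ee_pos: [402.3, 40.4, 19.3]
orientation: [-3.129, 0.284, -0.0]
ft_force: [-1.4, -0.4, 4.8]
width: 28.0
grasp_force: 30.0
```

>>> apply_moves(targets=[{"tx": 0,"ty": 0,"tz": 0,"spin": 0},{"tx": 0,"ty": 0,"tz": 0,"spin": 0},{"tx": 0,"ty": 0,"tz": 0,"spin": 0},{"tx": 0,"ty": 0,"tz": 0,"spin": 0},{"tx": 0,"ty": 0,"tz": 0.005,"spin": 0},{"tx": 0,"ty": 0,"tz": 0.02,"spin": 0},{"tx": 0,"ty": 0,"tz": 0.05,"spin": 0},{"tx": 0,"ty": 0,"tz": 0.085,"spin": 0}], gripper=-1)

```text
t: 31.65
ee_pos: [401.3, 40.4, 104.6]
orientation: [3.128, -0.284, -0.004]
ft_force: [1.3, 0.6, 0.4]
width: 86.5
grasp_force: 0.0
```

>>> apply_moves(targets=[{"tx": 0.013,"ty": -0.038,"tz": 0,"spin": 1.5},{"tx": 0.028,"ty": -0.082,"tz": 0,"spin": 3},{"tx": 0.043,"ty": -0.126,"tz": 0,"spin": 4.5},{"tx": 0.058,"ty": -0.17,"tz": -0.005,"spin": 6},{"tx": 0.073,"ty": -0.214,"tz": -0.01,"spin": 7},{"tx": 0.087,"ty": -0.258,"tz": -0.015,"spin": 8},{"tx": 0.098,"ty": -0.292,"tz": -0.02,"spin": 9},{"tx": 0.102,"ty": -0.3046,"tz": -0.02,"spin": 9.5}])

```text
t: 32.45
ee_pos: [504.9, -267.2, 84.0]
orientation: [3.141, -0.027, 0.001]
ft_force: [-0.1, 1.1, 0.0]
width: 88.1
grasp_force: 0.0
```

>>> apply_moves(targets=[{"tx": 0,"ty": 0,"tz": 0,"spin": 0},{"tx": 0,"ty": 0,"tz": 0,"spin": 0},{"tx": 0,"ty": 0,"tz": -0.01,"spin": 0},{"tx": 0,"ty": 0,"tz": -0.02,"spin": 0},{"tx": 0,"ty": 0,"tz": -0.027,"spin": 0},{"tx": 0,"ty": 0,"tz": -0.03,"spin": 0},{"tx": 0,"ty": 0,"tz": -0.03,"spin": 0},{"tx": 0,"ty": 0,"tz": -0.03,"spin": 0}])

```text
t: 33.25
ee_pos: [504.3, -264.1, 54.1]
orientation: [-3.141, 0.024, 0.0]
ft_force: [-0.0, 0.3, -0.5]
width: 87.9
grasp_force: 0.0
```

>>> apply_moves(targets=[{"tx": 0,"ty": 0,"tz": -0.01,"spin": 0},{"tx": 0,"ty": 0,"tz": -0.02,"spin": 0},{"tx": 0,"ty": 0,"tz": -0.028,"spin": 0},{"tx": 0,"ty": 0,"tz": -0.033,"spin": 0},{"tx": 0,"ty": 0,"tz": -0.033,"spin": 0},{"tx": 0,"ty": 0,"tz": -0.033,"spin": 0},{"tx": 0,"ty": 0,"tz": -0.033,"spin": 0},{"tx": 0,"ty": 0,"tz": -0.033,"spin": 0}])

```text
t: 34.05
ee_pos: [504.5, -264.3, 21.5]
orientation: [3.141, -0.024, 0.001]
ft_force: [1.1, -0.0, -0.2]
width: 87.8
grasp_force: 0.0
```

>>> apply_moves(targets=[{"tx": 0,"ty": 0,"tz": 0,"spin": 0},{"tx": 0,"ty": 0,"tz": 0,"spin": 0},{"tx": 0,"ty": 0,"tz": 0,"spin": 0},{"tx": 0,"ty": 0,"tz": 0,"spin": 0},{"tx": 0,"ty": 0,"tz": 0,"spin": 0},{"tx": 0,"ty": 0,"tz": 0,"spin": 0},{"tx": 0,"ty": 0,"tz": 0,"spin": 0},{"tx": 0,"ty": 0,"tz": 0,"spin": 0}], gripper=1)

```text
t: 34.85
ee_pos: [504.3, -264.2, 21.1]
orientation: [3.141, -0.024, 0.0]
ft_force: [0.1, 0.6, 0.3]
width: 27.9
grasp_force: 30.1
```

>>> apply_moves(targets=[{"tx": 0,"ty": 0,"tz": 0.02,"spin": 0},{"tx": 0,"ty": 0.005,"tz": 0.05,"spin": 0},{"tx": -0.002,"ty": 0.03,"tz": 0.08,"spin": -0.5},{"tx": -0.004,"ty": 0.07,"tz": 0.098,"spin": -1},{"tx": -0.006,"ty": 0.115,"tz": 0.098,"spin": -2},{"tx": -0.008,"ty": 0.16,"tz": 0.098,"spin": -3},{"tx": -0.01,"ty": 0.205,"tz": 0.098,"spin": -4},{"tx": -0.012,"ty": 0.25,"tz": 0.098,"spin": -5}])

```text
t: 35.65
ee_pos: [491.9, -12.5, 119.3]
orientation: [-3.137, 0.163, -0.001]
ft_force: [0.4, 0.0, 0.6]
width: 27.8
grasp_force: 30.0
```

>>> apply_moves(targets=[{"tx": -0.002,"ty": 0.045,"tz": 0,"spin": -1},{"tx": -0.004,"ty": 0.09,"tz": 0,"spin": -2},{"tx": -0.006,"ty": 0.135,"tz": 0,"spin": -3},{"tx": -0.009,"ty": 0.18,"tz": 0,"spin": -4},{"tx": -0.012,"ty": 0.225,"tz": 0,"spin": -4.5},{"tx": -0.014,"ty": 0.265,"tz": 0,"spin": -4.5},{"tx": -0.0155,"ty": 0.295,"tz": 0,"spin": -4.5},{"tx": -0.016,"ty": 0.3052,"tz": 0,"spin": -4.5}])

```text
t: 36.45
ee_pos: [476.1, 293.8, 119.2]
orientation: [-3.128, 0.28, -0.001]
ft_force: [0.6, -0.5, -0.6]
width: 27.7
grasp_force: 30.0
```

>>> apply_moves(targets=[{"tx": 0,"ty": 0,"tz": 0,"spin": 0},{"tx": 0,"ty": 0,"tz": -0.012,"spin": 0},{"tx": 0,"ty": 0,"tz": -0.027,"spin": 0},{"tx": 0,"ty": 0,"tz": -0.04,"spin": 0},{"tx": 0,"ty": 0,"tz": -0.05,"spin": 0},{"tx": 0,"ty": 0,"tz": -0.056,"spin": 0},{"tx": 0,"ty": 0,"tz": -0.057,"spin": 0},{"tx": 0,"ty": 0,"tz": -0.057,"spin": 0}])

```text
t: 37.25
ee_pos: [476.4, 291.0, 62.0]
orientation: [3.129, -0.284, -0.0]
ft_force: [-0.8, 0.2, -1.4]
width: 27.8
grasp_force: 30.0
```

>>> apply_moves(targets=[{"tx": 0,"ty": 0,"tz": -0.001,"spin": 0},{"tx": 0,"ty": 0,"tz": -0.002,"spin": 0},{"tx": 0.002,"ty": -0.0004,"tz": -0.0027,"spin": 0},{"tx": 0.008,"ty": -0.0014,"tz": -0.0027,"spin": 0},{"tx": 0.018,"ty": -0.0032,"tz": -0.0027,"spin": 0},{"tx": 0.028,"ty": -0.005,"tz": -0.0027,"spin": 0},{"tx": 0.036,"ty": -0.0065,"tz": -0.0027,"spin": 0},{"tx": 0.041,"ty": -0.0074,"tz": -0.0027,"spin": 0}])

```text
t: 38.05
ee_pos: [518.5, 283.4, 59.5]
orientation: [-3.128, 0.285, -0.001]
ft_force: [0.0, 0.1, -0.2]
width: 28.0
grasp_force: 30.0
```

>>> apply_moves(targets=[{"tx": 0.002,"ty": -0.0004,"tz": 0,"spin": 0},{"tx": 0.005,"ty": -0.0009,"tz": 0,"spin": 0},{"tx": 0.008,"ty": -0.0014,"tz": 0,"spin": 0},{"tx": 0.011,"ty": -0.002,"tz": 0,"spin": 0},{"tx": 0.014,"ty": -0.0025,"tz": 0,"spin": 0},{"tx": 0.017,"ty": -0.0031,"tz": 0,"spin": 0},{"tx": 0.02,"ty": -0.0036,"tz": 0,"spin": 0},{"tx": 0.022,"ty": -0.004,"tz": 0,"spin": 0}])

```text
t: 38.85
ee_pos: [539.6, 279.6, 59.5]
orientation: [-3.129, 0.284, -0.0]
ft_force: [0.0, -0.4, -0.6]
width: 27.3
grasp_force: 30.0
```

>>> apply_moves(targets=[{"tx": 0.001,"ty": -0.0002,"tz": 0,"spin": 0},{"tx": 0.002,"ty": -0.0004,"tz": 0,"spin": 0},{"tx": 0.003,"ty": -0.0005,"tz": 0,"spin": 0},{"tx": 0.004,"ty": -0.0007,"tz": 0,"spin": 0},{"tx": 0.005,"ty": -0.0009,"tz": 0,"spin": 0},{"tx": 0.006,"ty": -0.0011,"tz": 0,"spin": 0},{"tx": 0.007,"ty": -0.0013,"tz": 0,"spin": 0},{"tx": 0.008,"ty": -0.0014,"tz": 0,"spin": 0}])

```text
t: 39.65
ee_pos: [547.2, 278.2, 59.4]
orientation: [3.129, -0.284, -0.001]
ft_force: [-1.0, 0.5, 0.1]
width: 27.8
grasp_force: 30.0
```

>>> apply_moves(targets=[{"tx": 0.001,"ty": -0.0002,"tz": -0.0001,"spin": 0},{"tx": 0.002,"ty": -0.0004,"tz": -0.0002,"spin": 0},{"tx": 0.003,"ty": -0.0005,"tz": -0.0002,"spin": 0},{"tx": 0.004,"ty": -0.0007,"tz": -0.0002,"spin": 0},{"tx": 0.005,"ty": -0.0009,"tz": -0.0002,"spin": 0},{"tx": 0.006,"ty": -0.0011,"tz": -0.0002,"spin": 0},{"tx": 0.007,"ty": -0.0013,"tz": -0.0002,"spin": 0},{"tx": 0.008,"ty": -0.0014,"tz": -0.0002,"spin": 0}])

```text
t: 40.45
ee_pos: [552.5, 276.8, 59.2]
orientation: [3.127, -0.284, -0.008]
ft_force: [-9.8, 1.6, 8.1]
width: 27.6
grasp_force: 30.0
```

>>> apply_moves(targets=[{"tx": 0.001,"ty": -0.0002,"tz": 0,"spin": 0},{"tx": 0.002,"ty": -0.0004,"tz": 0,"spin": 0},{"tx": 0.003,"ty": -0.0005,"tz": 0,"spin": 0},{"tx": 0.004,"ty": -0.0007,"tz": 0,"spin": 0},{"tx": 0.005,"ty": -0.0009,"tz": 0,"spin": 0},{"tx": 0.006,"ty": -0.0011,"tz": 0,"spin": 0},{"tx": 0.007,"ty": -0.0013,"tz": 0,"spin": 0},{"tx": 0.008,"ty": -0.0014,"tz": 0,"spin": 0}])

```text
t: 41.25
ee_pos: [561.5, 275.4, 59.2]
orientation: [3.128, -0.284, -0.005]
ft_force: [-8.2, 0.8, 4.6]
width: 28.2
grasp_force: 30.0
```

>>> apply_moves(targets=[{"tx": 0.001,"ty": -0.0002,"tz": 0,"spin": 0},{"tx": 0.002,"ty": -0.0004,"tz": 0,"spin": 0},{"tx": 0.003,"ty": -0.0005,"tz": 0,"spin": 0},{"tx": 0.004,"ty": -0.0007,"tz": 0,"spin": 0},{"tx": 0.005,"ty": -0.0009,"tz": 0,"spin": 0},{"tx": 0.006,"ty": -0.0011,"tz": 0,"spin": 0},{"tx": 0.0065,"ty": -0.0012,"tz": 0,"spin": 0},{"tx": 0.0065,"ty": -0.0012,"tz": 0,"spin": 0}])

```text
t: 42.05
ee_pos: [568.1, 274.2, 59.2]
orientation: [3.128, -0.284, -0.005]
ft_force: [-7.0, 1.3, 3.9]
width: 27.8
grasp_force: 30.0
```

>>> apply_moves(targets=[{"tx": 0,"ty": 0,"tz": 0,"spin": 0},{"tx": 0,"ty": 0,"tz": 0,"spin": 0},{"tx": 0,"ty": 0,"tz": 0,"spin": 0},{"tx": 0,"ty": 0,"tz": 0,"spin": 0},{"tx": 0,"ty": 0,"tz": 0,"spin": 0},{"tx": 0,"ty": 0,"tz": 0.005,"spin": 0},{"tx": 0,"ty": 0,"tz": 0.02,"spin": 0},{"tx": 0,"ty": 0,"tz": 0.045,"spin": 0}], gripper=-1)

```text
t: 42.85
ee_pos: [568.9, 273.8, 104.3]
orientation: [3.127, -0.284, -0.004]
ft_force: [-0.3, 0.1, 0.5]
width: 86.3
grasp_force: 0.0
```

>>> apply_moves(targets=[{"tx": -0.005,"ty": 0,"tz": 0.03,"spin": 0},{"tx": -0.03,"ty": -0.01,"tz": 0.06,"spin": 0},{"tx": -0.06,"ty": -0.04,"tz": 0.08,"spin": 0},{"tx": -0.09,"ty": -0.08,"tz": 0.1,"spin": 0},{"tx": -0.1,"ty": -0.125,"tz": 0.1,"spin": 0},{"tx": -0.11,"ty": -0.17,"tz": 0.1,"spin": 0},{"tx": -0.12,"ty": -0.215,"tz": 0.1,"spin": 0},{"tx": -0.13,"ty": -0.26,"tz": 0.1,"spin": 0}])

```text
t: 43.65
ee_pos: [439.5, 12.8, 205.7]
orientation: [-3.129, 0.283, -0.004]
ft_force: [1.3, 0.2, 0.4]
width: 87.6
grasp_force: 0.0
```

>>> apply_moves(targets=[{"tx": 0,"ty": -0.04,"tz": 0,"spin": 0},{"tx": 0,"ty": -0.085,"tz": 0,"spin": 0},{"tx": 0,"ty": -0.13,"tz": 0,"spin": 0},{"tx": 0,"ty": -0.175,"tz": 0,"spin": 0},{"tx": 0,"ty": -0.22,"tz": 0,"spin": 0},{"tx": -0.01,"ty": -0.26,"tz": 0,"spin": 0},{"tx": -0.02,"ty": -0.29,"tz": 0,"spin": 0},{"tx": -0.02,"ty": -0.3,"tz": 0,"spin": 0}])

```text
t: 44.45
ee_pos: [419.1, -288.4, 205.4]
orientation: [3.127, -0.289, 0.002]
ft_force: [-0.3, 0.7, 0.1]
width: 87.7
grasp_force: 0.0
```

```bash
python3 - <<'E'
from fit import *
im=snap("top","t4.png")[:,:,::-1]; s=snap("side","s4.png")[:,:,::-1]
C=np.zeros((600,800,3),np.uint8)
for c,g,w,f,o in(("top",im,(210,85,350,245),3,(0,0)),("side",s,(195,170,395,285),1.9,(424,0)),("side",s,(205,185,305,265),3.6,(424,225))):
    g=cv2.resize(g[w[1]:w[3],w[0]:w[2]],None,fx=f,fy=f,interpolation=cv2.INTER_CUBIC)
    r=np.radians(-10.36)
    if c=="top":
      q=place(np.array([[-82+55,1,0]]),648.3,259.5,r)[0]
      for P,p,z in [(x,(q[0],q[1],r),40) for x in leaf(8)]+[(x,(402.5+54,y-10,r),0) for y in(130.1,40.4) for x in leaf(6)]:
        u=cv2.convexHull(proj(c,place(P,*p,z)).astype(np.float32))[:,0]+.5
        cv2.polylines(g,[np.round((u-w[:2])*f*16).astype(np.int32)],True,(0,255,0),1,cv2.LINE_AA,4)
    h,wd=min(g.shape[0],600-o[1]),min(g.shape[1],800-o[0]); C[o[1]:o[1]+h,o[0]:o[0]+wd]=g[:h,:wd]
cv2.imwrite("pics/c4.png",C)
E
```

```text
(no output)
```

View pics/c4.png

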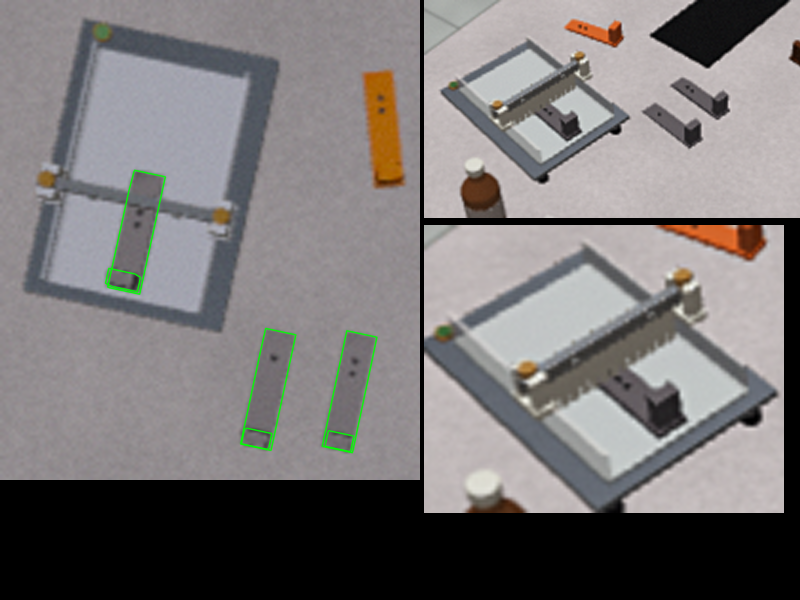

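The 8 mm leaf lies flat under the comb with its nose past it, matching the expected outline. The 4 and 6 mm leaves lie flat on the bare bench, and the robot is clear of everything.

```bash
python3 -c "
from workcell import ctrl
print(ctrl.close_job())"
```

```text
the job is handed in; nothing more can be done
None
```

Job handed in at about 44 s: the 4 and 6 mm leaves slid in loose and lie flat on the bare bench, and the 8 mm leaf bound first (about 8 N drag) and lies flat under the comb, so the gap is between 6 and 8 mm; the 10 mm leaf was not touched.

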